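# Clamp a split cutting board

## Task

Close the split in the cutting board: with the fingers, push the loose strip flush against the fixed half first, before working the clamp. Then pump the clamp's two orange levers, squeezing them together and letting them open, until the jaw bears on the strip and they stall before coming home, and finish holding the levers in a gentle but firm squeeze so that the jaw keeps pressing without crushing the wood. Move the jaw only by its levers, and leave the glue bottle, the mug and the dark offcut alone.

Things in the scene. Friction and masses are not known exactly. Their poses are not given: they have to be found in the camera images.
- jig: dark wooden glue-up jig fixed to the counter: a bed board 210 mm (x) by 400 mm (y from -245 to +155 mm), upper face 12 mm above the counter. Origin on the counter, 5 mm short in y of the seated strip's centre line; x along the board's joint, y the clamping direction (the jaw advances to +y), z up. A fence 44 mm high closes its +y end; the squeeze clamp is at its -y end
- fixed_half (a point): middle of the joint face (jig plane y = +25 mm) of the fixed half of the cutting board: pale wood with a dark inlay stripe, 150 mm (x) by 90 mm (y), lying against the fence, top 36 mm above the counter; axes as the jig's
- clamp (a point): foot of the squeeze clamp, at jig x = 0, y = -165 mm, on the bed. Black cheeks 40 mm wide in x, jig y -198 to -132 mm, up to 105 mm above the counter; in front a black nose block 40 mm wide, to y = -103 mm, 46 mm high; a steel plunger 12 mm square on x = 0 at height 26 mm; two orange levers rise from the cheeks
- seat (a point): where strip_center comes to lie when the strip is butted flush: jig x = 0, y = +5 mm, 24 mm above the counter; axes as the jig's
- strip: loose strip of the cutting board, pale wood with a dark stripe, 150 mm (x) by 40 mm (y) by 24 mm high, about 0.11 kg; origin at the centre of its underside. It lies on the jig's bed between the fixed half and the jaw, a gap away from the fixed half and somewhat askew
- strip_center (a point): centre of the loose strip, 12 mm above its underside; axes as the strip's
- plunger (a joint): travel of the clamp's plunger and jaw to jig +y, m, 0 to 0.075: the jaw's pressing face is at jig y = -75 mm + this value, so it meets the seated strip (outer edge at y = -15 mm) at 0.060. It starts at 0 to 0.012, advances about 15 mm for each full squeeze and stays there when the levers open (ratchet), but presses only while they are squeezed
- jaw: the clamp's jaw on the plunger's tip: orange plate with a black rubber face, 42 mm wide (x), 12 mm thick (y), 26 mm high (14 to 40 mm above the counter); origin in the middle of its pressing face
- front (a joint): angle of the front lever, rad: 0 open (sprung back), 0.36 fully squeezed. The rear lever is geared to it and mirrors it
- grip (a point): point midway between the two lever bars at their height, 152 mm above the counter, at jig x = 0, y = -165 mm; fixed to the jig, axes as the jig's
- front_lever: front (+y) orange lever; origin at its hinge, 16 mm ahead (jig +y) of grip and 95 mm above the counter. On top a round finger bar, 10 mm thick, 56 mm long along jig x, at 151 mm height. The two bars measure 63 mm over their outer faces when open and 21 mm fully squeezed (27 mm over the lever arms 20 mm lower), always symmetric about grip; the cheeks end 46 mm below them
- rear_lever: rear (-y) lever, its mirror image. Squeezing takes about 2 N at first, 4 to 5 N to go home. Once the jaw meets the wood the levers stall short of home: 6 N of squeeze then presses with about 8 N, 10 N with 14 N, 15 N with 23 N; 22 N or more may crush (45 N). If they come right home the jaw may touch but hardly press: open them fully (the ratchet takes its next bite) and squeeze again
- glue: standing white glue bottle, about 52 mm across and 150 mm tall, orange cap; leave it alone; origin at its underside
- mug: blue ceramic mug, 84 mm across, 95 mm tall, with a handle; leave it alone; origin at its underside
- offcut: dark brown wooden offcut lying on the counter, 150 x 40 x 24 mm; a look-alike that is not part of this job; leave it alone; origin at its underside
Not all that is in view belongs to the job. Leave any green look-alike of the strip alone.

How it is judged:
By the outcome, as a careful person would: the job done as asked, in the order asked, and still so for the second after the job is handed in, while the arm keeps its last pose, push and grip.
It also fails if it takes over 51 s, if anything falls off the work surface, if the arm or the gripper's body presses on something with over 40 N, if the wrist force passes 120 N, or if a joint passes its speed limit or range.

## Robot

A 7-joint arm with a two-finger parallel gripper is mounted at the origin on the work surface. World frame = base frame: x ahead of the robot, y to its left, z up, the work surface at z = 0. Lengths are in m, angles in degrees, forces in N, time in s.
With the tool pointing down it reaches from about 0.425 to 0.875 m from the base axis. Payload 4.7 kg.
Tool frame: the origin (TCP) lies between the finger pads; the fingertips stand 8 mm ahead of it and the grasp point (between the pads) lies 11 mm behind it; z points along the fingers, y is the line along which they close (so a half turn about z gives the same grasp; the last joint's range is limited). The gripper opens to 87 mm and grips with 3 to 60 N. Pads are 19 mm wide; open, the fingers measure 117 mm over their backs; the gripper's body (75 mm by 190 mm) begins 51 mm behind the grasp point.
Start: joints at [0.808, 18.392, -4.016, 83.108, 1.295, 78.541, -3.26], TCP at [0.65, -0, 0.231] pointing down, gripper open.
Joint ranges: [-163.93, 163.93], [-17.29, 119.83], [-79.2, 71.16], [3.27, 140.29], [-89.18, 269.18], [5.43, 117.66], [-154.24, 154.24]. Speed limits (degrees/s): [147.25, 147.25, 180, 180, 180, 180, 180].

## Interface

Orientations are given as [roll, pitch, yaw] about the fixed x, y, z axes, in that order (R = Rz(yaw) Ry(pitch) Rx(roll)).
In Python, from cell import env, viewer gives the robot as it stands. The module is installed in compiled form; this text tells all that it offers.
- The arm moves only by the tool arm_command, never from a script. Its argument "series" is a list of rows, each a list of 2 entries, a list of its own where there are three numbers: the shift along the tool's x, y, z in mm, then the turn about the tool's z in rad. A call has exactly 5 rows; each row is the pose to reach, as a shift and turn from the pose commanded when the call began, along the tool's axes at that moment; what a row does not reach only later rows make up. A row lasts 1/10 s, in which the tool goes at most 50 mm and 8.59 degrees, less where a joint would pass 70% of its speed; a pose out of reach is approached as far as the arm can. A call with a gripper value outside its range is refused whole. "grip" is the gripper command: -1 is fully open, 1 is shut, values between are in proportion, set as the call begins (left out, the last holds). The fingers move at their own pace and stop on an object; "grip_force" is the grip in N (left out, the last holds). Time passes only in rows, so rows that repeat a pose let the fingers close, or fill a call up. It gives the time, the measured TCP pose, the force, the opening and the grip force at its end, in the units of the state.
- env.get_obs(): the state, without advancing time (a new reading comes with each control period).
- viewer.read_camera(name): name is "scene" or "side" or "wrist"; returns (picture, depth): 384x512x3 uint8, blue, green, red; 384x512 float32, m along the optical axis (not along the pixel's ray), 0 where there is no reading.
- viewer.calibration(name): a dict with "K" (3x3 intrinsics, pixels), "T" (4x4, takes a point from camera to world coordinates); the wrist camera has in their place "hand_eye" (4x4, takes a point from camera to tool coordinates, whose origin is the TCP and whose axes are the flange's). Camera axes: x right, y up, looking along -z (the intrinsics and any distortion apply to the point x, -y, -z); pixel columns grow to the right and rows downward; lengths in m; the calibration is good to about 2 mm. A picture is of the moment at which its call begins: read the wrist's pose just before it. calibration takes no time and is no camera call.
- env.sign_off(): hands the job in; it is judged then, once.
The state is a dict: "time_s": time; "qpos": joint angles; "joint_velocities": joint speeds; "effort": joint torques, N m; "tool_pos": TCP position; "tool_rot": TCP orientation; "force": force on the tool from outside, world axes, zero at the start; "wrist_torque": the same for the moment, N m; "grip_width": finger opening in m; "grasp_force": force on a finger pad.
Only numpy, scipy, OpenCV 4.12 (cv2) and the standard library are available. Lean on these libraries where they do the work, as an engineer would, in place of code of your own. Each camera call takes 0.05 s, during which the arm holds its last target. There are 200 camera calls.

## Working session

There is one attempt and no reset: what is moved stays moved. The work goes in short steps, Python scripts to look and compute and a tool call to move; the robot and the scene stay as the last step left them, time stands still between calls to the robot, and variables do not carry over. Pictures are saved under pics/ and viewed, at most 10 in all, crops included, and the job is handed in when it is done.

Besides the shell and the picture viewer there is one more tool, called after "Emit:" as name(argument=value, ...), one argument or row to a line, values as JSON. arm_command: Moves the arm, as the interface text tells. Its arguments: {"type":"object","properties":{"series":{"type":"array"},"grip":{"type":"number"},"grip_force":{"type":"number"}},"required":["series"]}

```bash
mkdir -p pics
cat > h.py <<'E'
import numpy as np, cv2
from cell import env, viewer
def shot(n,f):
    o=env.get_obs(); p,d=viewer.read_camera(n); cv2.imwrite(f'pics/{f}.png',p); np.save(f'{f}.npy',d); return o,p,d
def world(n,f,uv):
    c=viewer.calibration(n); K=np.array(c['K']);T=np.array(c['T']); d=np.load(f'{f}.npy'); out=[]
    for u,v in uv:
        z=np.median([x for x in d[v-1:v+2,u-1:u+2].ravel() if x>0] or [0])
        P=[(u-K[0,2])/K[0,0]*z,-(v-K[1,2])/K[1,1]*z,-z,1]; out.append((T@P)[:3])
    return np.array(out)
E
python3 - <<'E'
from h import *
a=shot('scene','s1')[1]; b=shot('side','d1')[1]
for n in('scene','side'):print({k:np.round(v,3) if not isinstance(v,str) else v for k,v in viewer.calibration(n).items()})
o=env.get_obs();print(o)
E
```

```text
{'K': array([[474.833,   0.   , 258.724],
       [  0.   , 474.833, 188.619],
       [  0.   ,   0.   ,   1.   ]]), 'T': array([[ 0.003, -0.695,  0.719,  1.725],
       [ 1.   ,  0.012,  0.007,  0.007],
       [-0.013,  0.718,  0.695,  1.284],
       [ 0.   ,  0.   ,  0.   ,  1.   ]])}
{'K': array([[465.642,   0.   , 253.417],
       [  0.   , 465.642, 193.096],
       [  0.   ,   0.   ,   1.   ]]), 'T': array([[ 0.902,  0.344, -0.262,  0.154],
       [-0.432,  0.692, -0.578, -0.752],
       [-0.018,  0.635,  0.773,  1.093],
       [ 0.   ,  0.   ,  0.   ,  1.   ]])}
{'time_s': 0.1, 'qpos': array([ 0.80960512, 18.43341416, -4.01520204, 83.16364127,  1.29499215,
       78.54228042, -3.26001194]), 'joint_velocities': array([ 0.04421778, -0.06209889, -0.07136   , -0.13163315, -0.04990375,
       -0.10155058,  0.10199623]), 'effort': array([ 1.37795760e-04, -4.92569017e+01, -4.06077392e-01, -3.13399816e+01,
       -6.42974046e-02,  3.95253638e-02,  6.49213871e-05]), 'tool_pos': array([ 6.49544417e-01, -7.15243739e-05,  2.29624109e-01]), 'tool_rot': array([-1.79905889e+02,  5.43520524e-03,  8.99995731e+01]), 'force': array([ 0.12676243, -0.63793693, -0.07247974]), 'wrist_torque': array([-0.01732797, -0.00157554, -0.01416022]), 'grasp_force': 0.0, 'grip_width': 0.08685720973704066}
```

View pics/s1.png

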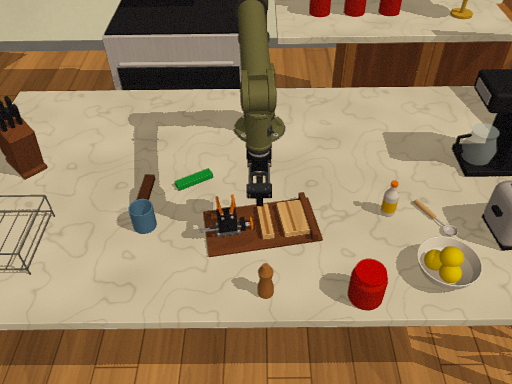

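View pics/d1.png

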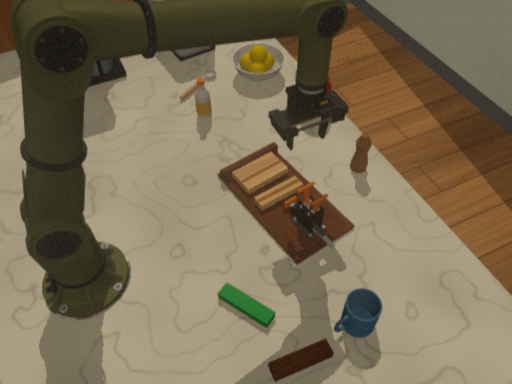

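Run:
```python
from h import *
a=cv2.imread('pics/s1.png')[180:265,195:330]; b=cv2.imread('pics/d1.png')[140:262,212:360]
cv2.imwrite('pics/s1c.png',cv2.resize(a,None,fx=5.9,fy=5.9,interpolation=3)); cv2.imwrite('pics/d1c.png',cv2.resize(b,None,fx=4.9,fy=4.9,interpolation=3))
```

```text
(no output)
```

View pics/s1c.png

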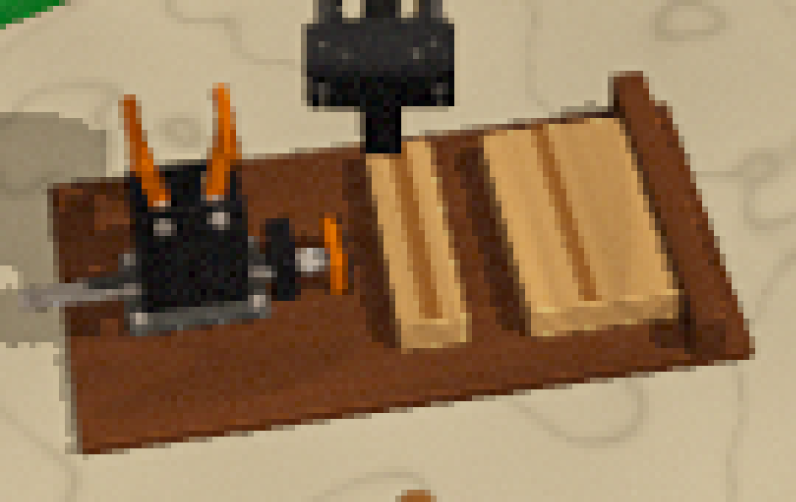

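View pics/d1c.png

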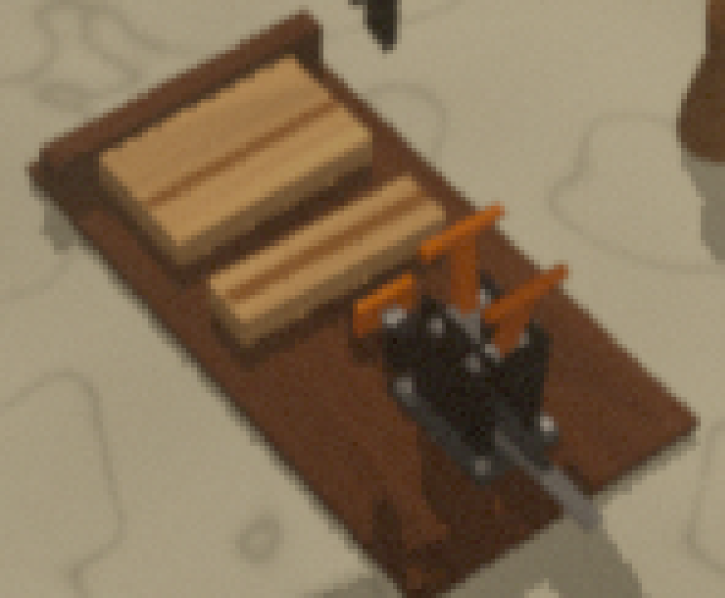

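```bash
cat > fit.py <<'E'
from h import *
from scipy.optimize import least_squares
def proj(n,P):
    c=viewer.calibration(n);K=np.array(c['K']);T=np.linalg.inv(np.array(c['T']))
    q=P@T[:3,:3].T+T[:3,3]; return np.c_[K[0,0]*q[:,0]/-q[:,2]+K[0,2],K[1,1]*-q[:,1]/-q[:,2]+K[1,2]]
def fit(obs,p0):
    # obs: {cam:[(u,v,x,y,z mm)]} -> x,y (m), yaw deg
    def r(p):
        o=[]
        for n,l in obs.items():
            l=np.array(l,float);L=l[:,2:]/1000;c,s=np.cos(p[2]),np.sin(p[2])
            W=np.c_[p[0]+c*L[:,0]-s*L[:,1],p[1]+s*L[:,0]+c*L[:,1],L[:,2]]
            o.append((proj(n,W)-l[:,:2]).ravel())
        return np.concatenate(o)
    s=least_squares(r,p0,loss='soft_l1');return s.x,r(s.x).reshape(-1,2)
E
python3 - <<'E'
from fit import *
S=lambda l:[(u/5.9+194.6,v/5.9+179.6,*q) for u,v,*q in l]
D=lambda l:[(u/4.9+211.6,v/4.9+139.6,*q) for u,v,*q in l]
jig={'scene':S([(485,132,-75,25,36),(625,118,-75,115,36),(680,292,75,115,36),(530,308,75,25,36),(52,188,-105,-245,12),(80,445,105,-245,12),(750,350,105,155,12)]),
'side':D([(100,155,-75,115,36),(290,57,75,115,36),(372,140,75,25,36),(178,238,-75,25,36),(697,420,105,-245,12),(32,168,-105,155,12)])}
st={'scene':S([(367,157,-75,-20,36),(430,142,-75,20,36),(468,318,75,20,36),(400,322,75,-20,36)]),
'side':D([(210,278,-75,20,36),(405,178,75,20,36),(447,210,75,-20,36),(245,318,-75,-20,36)])}
R=[]
for o in(jig,st):
    for k in (o,{'scene':o['scene']},{'side':o['side']}):
        p,r=fit(k,[.65,0,0]);R.append(p);print(np.round(p[:2],4),np.degrees(p[2]).round(2),np.abs(r).mean().round(2))
    
j,s=R[0],R[3];c,n=np.cos(j[2]),np.sin(j[2]);M=np.array([[c,n],[-n,c]])
print('strip in jig',M@(s[:2]-j[:2]),np.degrees(s[2]-j[2]))
for q in[(0,-165),(0,5),(0,-75)]:print(q,j[:2]+M.T@(np.array(q)/1000))
uv=[(int(u/5.9+195),int(v/5.9+180)) for u,v in [(580,220),(420,250),(300,370),(220,150),(140,150),(335,255)]]
w=world('scene','s1',uv);print(np.c_[w,(w[:,:2]-j[:2])@M.T].round(4))
E
```

```text
[0.5835 0.047 ] 9.36 0.69
[0.5864 0.0469] 9.35 0.49
[0.5817 0.0466] 9.33 0.65
[0.5858 0.0179] 7.78 0.67
[0.5896 0.0169] 7.64 0.57
[0.585  0.0192] 8.37 0.46
strip in jig [-0.00244966 -0.0290309 ] -1.5769165282440039
(0, -165) [ 0.61037128 -0.11584464]
(0, 5) [0.58273116 0.05189332]
(0, -75) [ 0.59573828 -0.02704219]
[[ 0.5816  0.1164  0.0345  0.0094  0.0689]
 [ 0.6056  0.02    0.0362  0.0174 -0.0302]
 [ 0.6739 -0.0537  0.0102  0.0728 -0.114 ]
 [ 0.6178 -0.0941  0.137   0.0109 -0.1447]
 [ 0.6327 -0.1391  0.1532  0.0183 -0.1915]
 [ 0.6098 -0.0328  0.0366  0.013  -0.083 ]]
```

The things that could be mistaken for the strip are the dark offcut at scene px (147,188), the green block at (193,179) and the fixed half at (292,217). The strip itself is the narrow pale piece at (265,221) inside the jig, and both close crops confirm it. It is about 34 mm short of its seat and skewed about -1.6°. I'll hover above its outer edge first.

Emit:
arm_command(
  series=[
    [[-5, -14, 12], -0.04],
    [[-10, -28, 25], -0.08],
    [[-15, -42, 38], -0.12],
    [[-20, -55, 50], -0.163],
    [[-20, -55, 50], -0.163],
  ],
  grip=-1,
)

```text
time_s: 0.6
tool_pos: [0.5923, -0.0211, 0.1784]
tool_rot: [-179.7, -0.0, 99.3]
force: [0.1, -1.5, -0.6]
grip_width: 0.0869
grasp_force: 0.0
```

Run:
```python
from h import *
o,p,d=shot('wrist','w1')
o=env.get_obs();print(o['tool_pos'],o['tool_rot'],o['force'],o['qpos'].round(1))
c=viewer.calibration('wrist');print({k:np.round(v,3) if not isinstance(v,str) else v for k,v in c.items()})
```

```text
[ 0.59408902 -0.0204588   0.17973758] [-1.79892132e+02 -8.58287768e-03  9.92407006e+01] [ 0.67947176  0.19779092 -0.27928915] [ 3.6 13.6 -4.9 95.1  1.2 71.5  7.7]
{'K': array([[284.781,   0.   , 259.959],
       [  0.   , 284.781, 192.344],
       [  0.   ,   0.   ,   1.   ]]), 'hand_eye': array([[ 0.001,  0.952,  0.306,  0.085],
       [ 1.   , -0.001,  0.   , -0.   ],
       [ 0.001,  0.306, -0.952, -0.153],
       [ 0.   ,  0.   ,  0.   ,  1.   ]])}
```

View pics/w1.png

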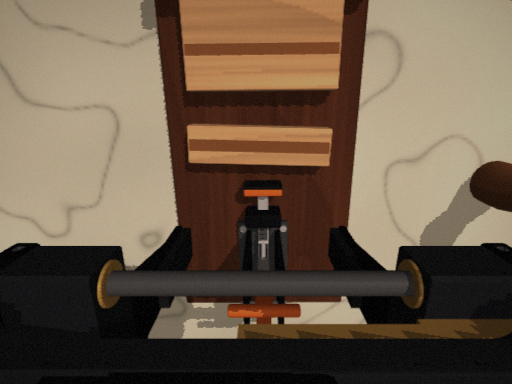

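```bash
cat >> h.py <<'E'
J=np.array([.5835,.047]);A=np.radians(9.35)
def wj(o,uvz):
    from scipy.spatial.transform import Rotation as R
    c=viewer.calibration('wrist');K=np.array(c['K']);H=np.array(c['hand_eye']);Rt=R.from_euler('xyz',o['tool_rot'],degrees=True).as_matrix()
    res=[]
    for u,v,z in uvz:
        r=Rt@(H[:3,:3]@[(u-K[0,2])/K[0,0],-(v-K[1,2])/K[1,1],-1]);t=Rt@H[:3,3]+o['tool_pos']
        w=t+r*(z-t[2])/r[2];q=w[:2]-J;m=np.array([[np.cos(A),np.sin(A)],[-np.sin(A),np.cos(A)]]);res.append(np.r_[w[:2],m@q]*1000)
    return np.round(res,1)
E
python3 - <<'E'
from h import *
o=env.get_obs()
print(wj(o,[(186,90,.036),(338,89,.036),(188,163,.036),(331,165,.036),(188,125,.036),(331,129,.036),(244,181,.04),(282,181,.04),(229,311,.151),(299,311,.151)]))
E
```

```text
[[ 506.5   61.1  -73.7   26.5]
 [ 653.5   86.1   75.4   27.2]
 [ 514.6  -11.4  -77.4  -46.4]
 [ 664.7   11.1   74.3  -48.6]
 [ 511.3   27.9  -74.3   -7.1]
 [ 655.8   47.6   71.4  -11.2]
 [ 576.2  -20.2  -18.1  -65.1]
 [ 616.2  -13.6   22.4  -65.1]
 [ 581.5  -93.9  -24.9 -138.7]
 [ 635.   -85.    29.3 -138.6]]
```

Emit:
arm_command(
  series=[
    [[0, 0, 40], 0],
    [[0, 0, 85], 0],
    [[0, 0, 125], 0],
    [[0, 0, 147], 0],
    [[0, 0, 154], 0],
  ],
)

```text
time_s: 1.15
tool_pos: [0.594, -0.0195, 0.024]
tool_rot: [-179.8, -0.1, 99.3]
force: [-0.0, -0.4, 0.8]
grip_width: 0.0869
grasp_force: 0.0
```

Emit:
arm_command(
  series=[
    [[5, 0, 0], 0],
    [[10, 0, 0], 0],
    [[15, 0, 0], 0],
    [[20, 0, 0], 0],
    [[25, 0, 0], 0],
  ],
)

```text
time_s: 1.65
tool_pos: [0.5919, 0.0049, 0.0279]
tool_rot: [179.9, 0.0, 99.3]
force: [1.4, -1.9, 0.5]
grip_width: 0.087
grasp_force: 0.6
```

Emit:
arm_command(
  series=[
    [[3, 0, 0], 0],
    [[6, 0, 0], 0],
    [[9, 0, 0], 0],
    [[12, 0, 0], 0],
    [[13, 0, 0], 0],
  ],
)

```text
time_s: 2.15
tool_pos: [0.5887, 0.0178, 0.0265]
tool_rot: [-180.0, -0.0, 99.4]
force: [-0.0, -1.5, 0.8]
grip_width: 0.0873
grasp_force: 0.6
```

Emit:
arm_command(
  series=[
    [[1, 0, 0], 0],
    [[2, 0, 0], 0],
    [[3, 0, 0], 0],
    [[4, 0, 0], 0],
    [[5, 0, 0], 0],
  ],
)

```text
time_s: 2.65
tool_pos: [0.5883, 0.0219, 0.0266]
tool_rot: [180.0, 0.1, 99.4]
force: [1.2, -2.9, 0.4]
grip_width: 0.0867
grasp_force: 1.7
```

Emit:
arm_command(
  series=[
    [[0.4, 0, 0], 0],
    [[0.8, 0, 0], 0],
    [[1.2, 0, 0], 0],
    [[1.6, 0, 0], 0],
    [[2, 0, 0], 0],
  ],
)

```text
time_s: 3.15
tool_pos: [0.5884, 0.022, 0.0267]
tool_rot: [180.0, 0.2, 99.3]
force: [2.7, -6.8, -0.6]
grip_width: 0.0869
grasp_force: 3.5
```

Run:
```python
from h import *
o,p,d=shot('wrist','w2')
o=env.get_obs();print(o['tool_pos'],o['tool_rot'],o['force'])
cv2.imwrite('pics/w2c.png',cv2.resize(p[0:240,100:420],None,fx=2.5,fy=2.5))
```

```text
[0.58833259 0.02201055 0.0266446 ] [1.79955056e+02 1.66886194e-01 9.93014826e+01] [ 2.77777686 -7.2355707  -0.69738147]
```

View pics/w2c.png

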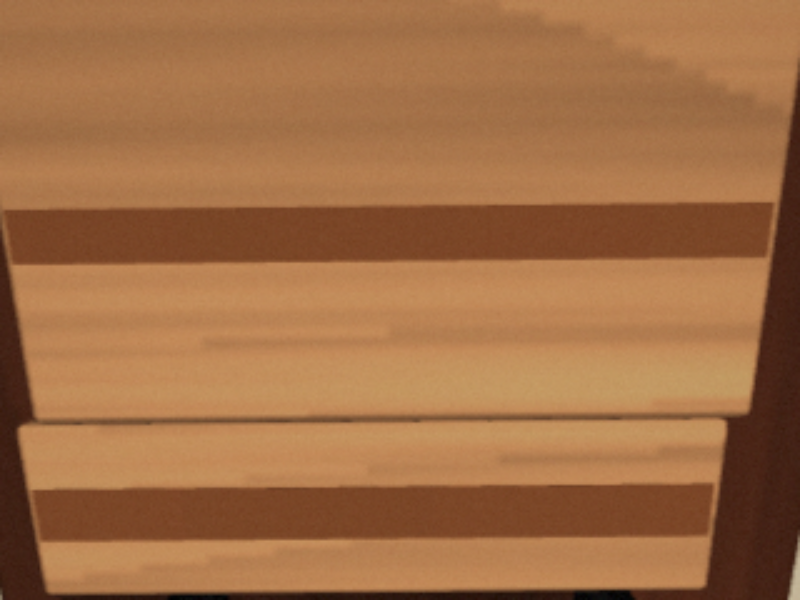

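Run:
```python
from h import *
o=env.get_obs()
print(wj(o,[(114,167,.036),(400,165.2,.036),(108,169.6,.036),(390.4,168,.036),(118.8,237,.036),(382,234,.036)]))
```

```text
[[505.5  61.2 -74.7  26.7]
 [650.4  86.1  72.4  27.7]
 [502.4  59.3 -78.   25.3]
 [646.   83.9  67.7  26.2]
 [508.4  21.3 -78.3 -13.2]
 [652.8  46.9  68.3 -11.3]]
```

Emit:
arm_command(
  series=[
    [[-3, 0, 0], 0],
    [[-10, 0, 0], 0],
    [[-10, -10, -20], 0],
    [[-5, -40, -40], 0],
    [[5, -75, -40], 0],
  ],
  grip=1,
  grip_force=10,
)

```text
time_s: 3.7
tool_pos: [0.5148, 0.0174, 0.0691]
tool_rot: [179.7, -0.0, 99.3]
force: [0.0, 0.6, 0.1]
grip_width: 0.0549
grasp_force: 0.0
```

Emit:
arm_command(
  series=[
    [[12, -15, 0], 0],
    [[24, -30, 0], 0],
    [[24, -30, 0], 0],
    [[24, -30, 20], 0],
    [[24, -30, 40], 0],
  ],
)

```text
time_s: 4.2
tool_pos: [0.4809, 0.0361, 0.0269]
tool_rot: [179.8, -0.0, 99.3]
force: [0.2, -0.7, -0.4]
grip_width: 0.0153
grasp_force: 0.0
```

Emit:
arm_command(
  series=[
    [[0, 1, 0], 0],
    [[0, 2, 0], 0],
    [[0, 3, 0], 0],
    [[0, 4, 0], 0],
    [[0, 5, 0], 0],
  ],
)

```text
time_s: 4.7
tool_pos: [0.4851, 0.0368, 0.0273]
tool_rot: [179.9, 0.0, 99.3]
force: [-0.8, 0.2, -0.2]
grip_width: 0.0007
grasp_force: 0.0
```

Run:
```python
from h import *
o,p,d=shot('wrist','w3')
o=env.get_obs();print(o['tool_pos'],o['tool_rot'],o['force'],o['grip_width'])
cv2.imwrite('pics/w3c.png',cv2.resize(p[0:384,180:512],None,fx=1.55,fy=1.55))
```

```text
[0.48514666 0.03687421 0.02720837] [1.79916616e+02 4.22479934e-03 9.93384666e+01] [ 0.58142369 -0.35540764  0.01256338] 0.0006717017162564938
```

View pics/w3c.png

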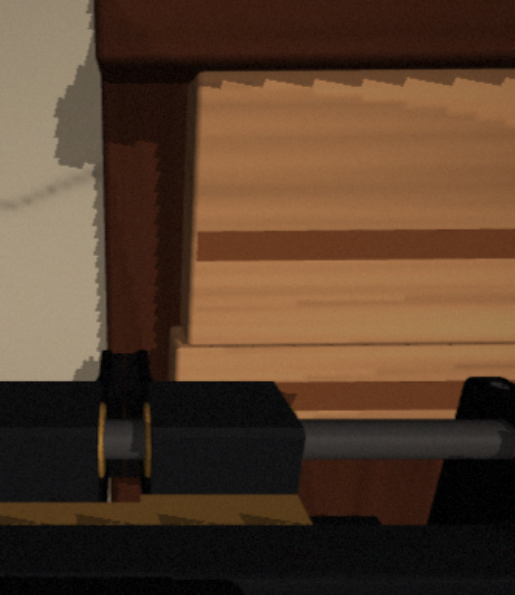

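```bash
cat >> h.py <<'E'
def ends(f):
    o,p,d=shot('wrist',f); g=p[:,:,2].astype(float); r={}
    for k,v in (('fix',(170,190,210)),('strip',(228,232,236))):
        for y in v:
            row=g[y-1:y+2,250:345].mean(0); x=250+int(np.argmax(row>110)); r[k,y]=(x,*wj(o,[(x,y,.036)])[0][2:])
    print(r,o['tool_pos'].round(4),o['force'].round(1))
E
python3 -c "
from h import *
ends('w3b')"
```

```text
{('fix', 170): (304, np.float64(-76.1), np.float64(56.4)), ('fix', 190): (303, np.float64(-76.1), np.float64(45.5)), ('fix', 210): (302, np.float64(-76.1), np.float64(34.2)), ('strip', 228): (294, np.float64(-80.1), np.float64(23.5)), ('strip', 232): (294, np.float64(-80.0), np.float64(21.0)), ('strip', 236): (294, np.float64(-79.9), np.float64(18.5))} [0.4851 0.0369 0.0272] [ 0.6 -0.4  0. ]
```

Emit:
arm_command(
  series=[
    [[0, 1, 0], 0],
    [[0, 2, 0], 0],
    [[0, 3, 0], 0],
    [[0, 4, 0], 0],
    [[0, 4, 0], 0],
  ],
)

```text
time_s: 5.3
tool_pos: [0.4884, 0.0374, 0.0266]
tool_rot: [180.0, 0.0, 99.3]
force: [0.2, -0.5, 0.7]
grip_width: 0.0007
grasp_force: 0.0
```

```bash
python3 -c "
from h import *
ends('w4')"
```

```text
{('fix', 170): (298, np.float64(-76.0), np.float64(56.6)), ('fix', 190): (297, np.float64(-76.1), np.float64(45.8)), ('fix', 210): (296, np.float64(-76.1), np.float64(34.4)), ('strip', 228): (288, np.float64(-80.1), np.float64(23.8)), ('strip', 232): (288, np.float64(-80.1), np.float64(21.4)), ('strip', 236): (288, np.float64(-80.0), np.float64(18.9))} [0.4884 0.0374 0.0266] [ 0.2 -0.5  0.7]
```

Offset is 4.0 mm, and the finger hasn't reached the strip yet.

Emit:
arm_command(
  series=[
    [[0, 1, 0], 0],
    [[0, 2, 0], 0],
    [[0, 3, 0], 0],
    [[0, 4, 0], 0],
    [[0, 4, 0], 0],
  ],
)

```text
time_s: 5.85
tool_pos: [0.4924, 0.0381, 0.0266]
tool_rot: [180.0, 0.0, 99.3]
force: [-0.4, -0.2, -0.0]
grip_width: 0.0005
grasp_force: 0.0
```

```bash
python3 -c "
from h import *
ends('w5')"
```

```text
{('fix', 170): (290, np.float64(-76.1), np.float64(56.6)), ('fix', 190): (290, np.float64(-75.7), np.float64(45.8)), ('fix', 210): (289, np.float64(-75.9), np.float64(34.4)), ('strip', 228): (281, np.float64(-80.0), np.float64(23.8)), ('strip', 232): (281, np.float64(-79.9), np.float64(21.4)), ('strip', 236): (281, np.float64(-79.8), np.float64(18.9))} [0.4924 0.0381 0.0266] [-0.4 -0.2 -0. ]
```

Emit:
arm_command(
  series=[
    [[0, 1, 0], 0],
    [[0, 2, 0], 0],
    [[0, 3, 0], 0],
    [[0, 4, 0], 0],
    [[0, 4, 0], 0],
  ],
)

```text
time_s: 6.4
tool_pos: [0.4963, 0.0387, 0.0265]
tool_rot: [180.0, 0.0, 99.3]
force: [-1.0, 0.2, 0.5]
grip_width: 0.0007
grasp_force: 0.2
```

```bash
python3 -c "
from h import *
ends('w6')"
```

```text
{('fix', 170): (282, np.float64(-76.3), np.float64(56.6)), ('fix', 190): (282, np.float64(-76.0), np.float64(45.8)), ('fix', 210): (282, np.float64(-75.8), np.float64(34.5)), ('strip', 228): (278, np.float64(-77.7), np.float64(23.8)), ('strip', 232): (277, np.float64(-78.2), np.float64(21.4)), ('strip', 236): (278, np.float64(-77.6), np.float64(18.9))} [0.4963 0.0387 0.0265] [-1.   0.2  0.5]
```

Emit:
arm_command(
  series=[
    [[0, 0.5, 0], 0],
    [[0, 1, 0], 0],
    [[0, 1.5, 0], 0],
    [[0, 2, 0], 0],
    [[0, 2, 0], 0],
  ],
)

```text
time_s: 6.95
tool_pos: [0.4983, 0.0391, 0.0266]
tool_rot: [180.0, 0.0, 99.3]
force: [-0.5, 0.3, 0.2]
grip_width: 0.0005
grasp_force: 0.1
```

```bash
python3 -c "
from h import *
ends('w7')"
```

```text
{('fix', 170): (278, np.float64(-76.3), np.float64(56.6)), ('fix', 190): (278, np.float64(-76.1), np.float64(45.7)), ('fix', 210): (278, np.float64(-75.8), np.float64(34.4)), ('strip', 228): (278, np.float64(-75.6), np.float64(23.7)), ('strip', 232): (277, np.float64(-76.1), np.float64(21.3)), ('strip', 236): (277, np.float64(-76.1), np.float64(18.9))} [0.4983 0.0391 0.0266] [-0.5  0.3  0.2]
```

Emit:
arm_command(
  series=[
    [[0, -6, 0], 0],
    [[0, -6, -25], 0],
    [[-10, 0, -45], 0],
    [[-27, 43, -45], 0],
    [[-44, 86, -45], 0],
  ],
)

```text
time_s: 7.5
tool_pos: [0.5915, 0.0093, 0.0732]
tool_rot: [179.8, 0.0, 99.4]
force: [0.5, 0.2, -0.0]
grip_width: 0.0005
grasp_force: 0.0
```

Emit:
arm_command(
  series=[
    [[0, 0, 0], 0],
    [[0, 0, 0], 0],
    [[0, 0, 0], 0],
    [[0, 0, 0], 0],
    [[0, 0, 0], 0],
  ],
  grip=-1,
)

```text
time_s: 8.0
tool_pos: [0.5894, 0.01, 0.0719]
tool_rot: [180.0, 0.0, 99.4]
force: [-0.2, 0.4, -0.5]
grip_width: 0.0326
grasp_force: 0.0
```

Emit:
arm_command(
  series=[
    [[0, 0, 0], 0],
    [[0, 0, 0], 0],
    [[0, 0, 15], 0],
    [[0, 0, 35], 0],
    [[0, 0, 45], 0],
  ],
)

```text
time_s: 8.5
tool_pos: [0.5885, 0.0095, 0.024]
tool_rot: [-179.8, -0.0, 99.3]
force: [-0.4, -0.5, -0.6]
grip_width: 0.0725
grasp_force: 0.0
```

Emit:
arm_command(
  series=[
    [[4, 0, 0], 0],
    [[7, 0, 0], 0],
    [[9, 0, 0], 0],
    [[11, 0, 0], 0],
    [[12, 0, 0], 0],
  ],
)

```text
time_s: 9.0
tool_pos: [0.5887, 0.0218, 0.0273]
tool_rot: [179.9, 0.0, 99.4]
force: [0.4, -0.2, 0.8]
grip_width: 0.0869
grasp_force: 0.2
```

Emit:
arm_command(
  series=[
    [[0.5, 0, 0], 0],
    [[1, 0, 0], 0],
    [[1.5, 0, 0], 0],
    [[2, 0, 0], 0],
    [[2, 0, 0], 0],
  ],
)

```text
time_s: 9.5
tool_pos: [0.5886, 0.0219, 0.0271]
tool_rot: [179.9, 0.1, 99.3]
force: [2.8, -5.7, 2.4]
grip_width: 0.087
grasp_force: 2.5
```

Run:
```python
from h import *
o,p,d=shot('wrist','w8')
o=env.get_obs();print(o['tool_pos'],o['tool_rot'],o['force'])
cv2.imwrite('pics/w8c.png',cv2.resize(p[0:240,100:420],None,fx=2.5,fy=2.5))
```

```text
[0.58855729 0.02190956 0.02705327] [1.79937628e+02 1.02611422e-01 9.93052304e+01] [ 1.53893448 -4.9179768   2.57961362]
```

View pics/w8c.png

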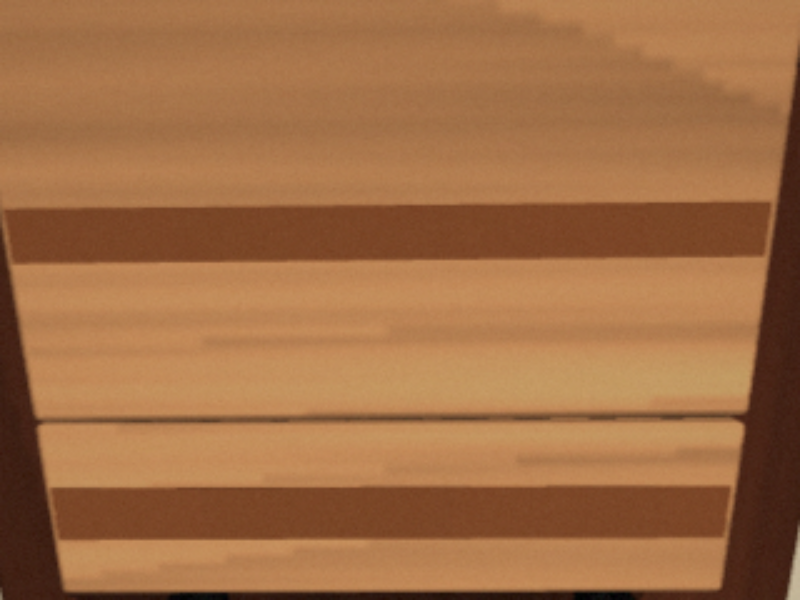

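Emit:
arm_command(
  series=[
    [[-10, 0, 0], 0],
    [[-12, 0, -40], 0],
    [[-12, 0, -85], 0],
    [[-12, 0, -130], 0],
    [[-30, 0, -173], 0],
  ],
)

```text
time_s: 10.05
tool_pos: [0.5919, -0.0021, 0.2009]
tool_rot: [-180.0, -0.2, 99.6]
force: [0.9, 1.0, 0.6]
grip_width: 0.0868
grasp_force: 0.0
```

Emit:
arm_command(
  series=[
    [[-22, 0, 0], 0.148],
    [[-45, 0, 0], 0.296],
    [[-70, 0, 0], 0.444],
    [[-95, 1, 0], 0.592],
    [[-111, 1, 0], 0.74],
  ],
)

```text
time_s: 10.55
tool_pos: [0.6113, -0.1171, 0.1988]
tool_rot: [-179.9, -0.0, 56.5]
force: [0.9, -0.7, -0.2]
grip_width: 0.0876
grasp_force: 0.0
```

Emit:
arm_command(
  series=[
    [[0, 0, 0], 0.148],
    [[0, 0, 0], 0.296],
    [[0, 0, 0], 0.444],
    [[0, 0, 0], 0.592],
    [[0, 0, 0], 0.74],
  ],
)

```text
time_s: 11.05
tool_pos: [0.6113, -0.1145, 0.1986]
tool_rot: [-179.9, 0.1, 14.2]
force: [-1.0, 0.0, -0.2]
grip_width: 0.0869
grasp_force: 0.0
```

Emit:
arm_command(
  series=[
    [[0, 0, 0], 0.091],
    [[0, 0, 0], 0.091],
    [[0, 0, 0], 0.091],
    [[0, 0, 0], 0.091],
    [[0, 0, 0], 0.091],
  ],
)

```text
time_s: 11.55
tool_pos: [0.6117, -0.1154, 0.1994]
tool_rot: [-180.0, 0.0, 9.4]
force: [-0.1, 0.7, -0.5]
grip_width: 0.0868
grasp_force: 0.0
```

Run:
```python
from h import *
o,p,d=shot('wrist','w9')
o=env.get_obs();print(o['tool_pos'],o['tool_rot'],o['force'],o['grip_width'],o['qpos'].round(1))
```

```text
[ 0.6116925  -0.11550226  0.19950399] [-1.79985240e+02  2.59198089e-03  9.36951102e+00] [ 0.58752718 -0.26346299 -0.96330116] 0.08739855619732641 [  1.   15.9   8.8  90.1  -2.5  74.2 -70.5]
```

View pics/w9.png

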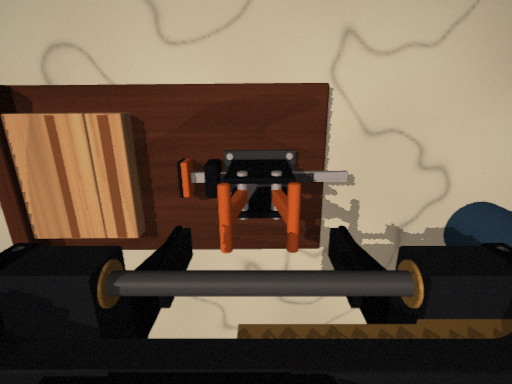

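Run:
```python
from h import *
o=env.get_obs()
print(wj(o,[(225,184,.155),(294,184,.155),(226,252,.151),(293,252,.151)]), wj(o,[(260,192,.151)]))
q=o['tool_pos'][:2]-J;print(np.cos(A)*q[0]+np.sin(A)*q[1],-np.sin(A)*q[0]+np.cos(A)*q[1])
```

```text
[[ 634.4  -86.4   28.6 -139.9]
 [ 642.6 -135.6   28.7 -189.8]
 [ 577.2  -94.   -29.1 -138.1]
 [ 586.  -146.8  -29.  -191.6]] [[ 631.3 -112.6   21.3 -165.2]]
0.001417024903439628 -0.16492359828613312
```

Emit:
arm_command(
  series=[
    [[0, 0, 12], 0],
    [[0, 0, 24], 0],
    [[0, 0, 36], 0],
    [[0, 0, 43], 0],
    [[0, 0, 47], 0],
  ],
)

```text
time_s: 12.1
tool_pos: [0.6111, -0.1155, 0.151]
tool_rot: [-180.0, 0.1, 9.3]
force: [0.2, 0.3, -0.6]
grip_width: 0.0868
grasp_force: 0.0
```

Emit:
arm_command(
  series=[
    [[0, 0, 0], 0],
    [[0, 0, 0], 0],
    [[0, 0, 0], 0],
    [[0, 0, 0], 0],
    [[0, 0, 0], 0],
  ],
  grip=1,
  grip_force=9,
)

```text
time_s: 12.6
tool_pos: [0.6121, -0.1145, 0.1534]
tool_rot: [-179.9, -0.1, 9.4]
force: [-0.2, 1.7, 4.3]
grip_width: 0.0551
grasp_force: 2.4
```

Emit:
arm_command(
  series=[
    [[0, 0, 0], 0],
    [[0, 0, 0], 0],
    [[0, 0, 0], 0],
    [[0, 0, 0], 0],
    [[0, 0, 0], 0],
  ],
)

```text
time_s: 13.1
tool_pos: [0.6123, -0.1146, 0.1541]
tool_rot: [-180.0, -0.1, 9.4]
force: [-2.1, 3.1, 5.8]
grip_width: 0.0225
grasp_force: 9.4
```

Emit:
arm_command(
  series=[
    [[0, 0, 0], 0],
    [[0, 0, 0], 0],
    [[0, 0, 0], 0],
    [[0, 0, 0], 0],
    [[0, 0, 0], 0],
  ],
)

```text
time_s: 13.6
tool_pos: [0.6123, -0.1145, 0.1541]
tool_rot: [-180.0, -0.1, 9.4]
force: [-2.1, 3.3, 5.8]
grip_width: 0.0226
grasp_force: 9.4
```

Emit:
arm_command(
  series=[
    [[0, 0, 0], 0],
    [[0, 0, 0], 0],
    [[0, 0, 0], 0],
    [[0, 0, 0], 0],
    [[0, 0, 0], 0],
  ],
  grip=-0.7,
)

```text
time_s: 14.1
tool_pos: [0.6121, -0.1151, 0.1523]
tool_rot: [-180.0, -0.0, 9.4]
force: [1.1, 2.4, -0.1]
grip_width: 0.0549
grasp_force: 1.0
```

Emit:
arm_command(
  series=[
    [[0, 0, 0], 0],
    [[0, 0, 0], 0],
    [[0, 0, 0], 0],
    [[0, 0, 0], 0],
    [[0, 0, 0], 0],
  ],
)

```text
time_s: 14.6
tool_pos: [0.6116, -0.1162, 0.1525]
tool_rot: [180.0, 0.0, 9.3]
force: [-0.2, 0.2, 0.3]
grip_width: 0.0738
grasp_force: 0.0
```

Emit:
arm_command(
  series=[
    [[0, 0, 0], 0],
    [[0, 0, 0], 0],
    [[0, 0, 0], 0],
    [[0, 0, 0], 0],
    [[0, 0, 0], 0],
  ],
  grip=1,
)

```text
time_s: 15.1
tool_pos: [0.6119, -0.1146, 0.1539]
tool_rot: [-179.9, -0.0, 9.4]
force: [-2.2, 2.1, 6.1]
grip_width: 0.042
grasp_force: 4.6
```

Emit:
arm_command(
  series=[
    [[0, 0, 0], 0],
    [[0, 0, 0], 0],
    [[0, 0, 0], 0],
    [[0, 0, 0], 0],
    [[0, 0, 0], 0],
  ],
)

```text
time_s: 15.6
tool_pos: [0.6119, -0.1146, 0.1538]
tool_rot: [-179.9, -0.0, 9.4]
force: [-2.4, 1.0, 6.4]
grip_width: 0.0227
grasp_force: 9.4
```

Run:
```python
from h import *
o,p,d=shot('wrist','w10')
hsv=cv2.cvtColor(p,cv2.COLOR_BGR2HSV)
m=((hsv[...,0]<14)&(hsv[...,1]>200)&(hsv[...,2]>120)).astype(np.uint8)
n,_,st,c=cv2.connectedComponentsWithStats(m)
for i in range(1,n):
    if st[i,4]>15: print(st[i],c[i].round())
print(o['grip_width'],o['grasp_force'])
```

```text
[141 168  14  45 342] [147. 190.]
[ 235  204   23   66 1096] [249. 234.]
[ 261  204   24   66 1018] [269. 235.]
0.02271889287197146 9.382094875909388
```

Emit:
arm_command(
  series=[
    [[0, 0, 0], 0],
    [[0, 0, 0], 0],
    [[0, 0, 0], 0],
    [[0, 0, 0], 0],
    [[0, 0, 0], 0],
  ],
  grip=-0.7,
)

```text
time_s: 16.15
tool_pos: [0.612, -0.115, 0.1522]
tool_rot: [-180.0, -0.0, 9.4]
force: [0.4, 2.5, -0.6]
grip_width: 0.0547
grasp_force: 1.0
```

Emit:
arm_command(
  series=[
    [[0, 0, 0], 0],
    [[0, 0, 0], 0],
    [[0, 0, 0], 0],
    [[0, 0, 0], 0],
    [[0, 0, 0], 0],
  ],
)

```text
time_s: 16.65
tool_pos: [0.6117, -0.1162, 0.1526]
tool_rot: [180.0, 0.0, 9.3]
force: [0.1, 0.1, -0.2]
grip_width: 0.0734
grasp_force: 0.0
```

Emit:
arm_command(
  series=[
    [[0, 0, 0], 0],
    [[0, 0, 0], 0],
    [[0, 0, 0], 0],
    [[0, 0, 0], 0],
    [[0, 0, 0], 0],
  ],
  grip=1,
)

```text
time_s: 17.15
tool_pos: [0.6119, -0.1146, 0.1538]
tool_rot: [-179.9, -0.0, 9.4]
force: [-2.3, 2.1, 5.9]
grip_width: 0.0422
grasp_force: 4.6
```

Emit:
arm_command(
  series=[
    [[0, 0, 0], 0],
    [[0, 0, 0], 0],
    [[0, 0, 0], 0],
    [[0, 0, 0], 0],
    [[0, 0, 0], 0],
  ],
)

```text
time_s: 17.65
tool_pos: [0.6119, -0.1146, 0.1539]
tool_rot: [-179.9, -0.0, 9.4]
force: [-3.0, 2.6, 6.5]
grip_width: 0.023
grasp_force: 9.4
```

Run:
```python
from h import *
o,p,d=shot('wrist','w11')
hsv=cv2.cvtColor(p,cv2.COLOR_BGR2HSV)
m=((hsv[...,0]<14)&(hsv[...,1]>200)&(hsv[...,2]>120)).astype(np.uint8)
n,_,st,c=cv2.connectedComponentsWithStats(m)
for i in range(1,n):
    if st[i,4]>15: print(st[i],c[i].round(), wj(o,[(c[i][0],c[i][1],.04)]))
print(o['grip_width'],o['grasp_force'])
```

```text
[126 168  15  45 342] [132. 191.] [[591.5   9.3   1.7 -38.4]]
[ 235  204   23   66 1100] [249. 234.] [[ 563.8 -110.8  -45.1 -152.5]]
[ 261  204   24   66 1013] [269. 235.] [[ 566.7 -132.2  -45.7 -174.1]]
0.02299844389237687 9.38294147606939
```

Emit:
arm_command(
  series=[
    [[0, 0, 0], 0],
    [[0, 0, 0], 0],
    [[0, 0, 0], 0],
    [[0, 0, 0], 0],
    [[0, 0, 0], 0],
  ],
  grip=-0.7,
)

```text
time_s: 18.2
tool_pos: [0.612, -0.115, 0.1522]
tool_rot: [-180.0, -0.0, 9.4]
force: [0.6, 2.6, -0.1]
grip_width: 0.0547
grasp_force: 1.0
```

Emit:
arm_command(
  series=[
    [[0, 0, 0], 0],
    [[0, 0, 0], 0],
    [[0, 0, 0], 0],
    [[0, 0, 0], 0],
    [[0, 0, 0], 0],
  ],
)

```text
time_s: 18.7
tool_pos: [0.6117, -0.1162, 0.1526]
tool_rot: [180.0, 0.0, 9.3]
force: [0.3, 0.2, -0.3]
grip_width: 0.0736
grasp_force: 0.0
```

Emit:
arm_command(
  series=[
    [[0, 0, 0], 0],
    [[0, 0, 0], 0],
    [[0, 0, 0], 0],
    [[0, 0, 0], 0],
    [[0, 0, 0], 0],
  ],
  grip=1,
)

```text
time_s: 19.2
tool_pos: [0.6119, -0.1146, 0.1538]
tool_rot: [-179.9, -0.0, 9.4]
force: [-2.7, 3.1, 5.5]
grip_width: 0.0419
grasp_force: 4.6
```

Emit:
arm_command(
  series=[
    [[0, 0, 0], 0],
    [[0, 0, 0], 0],
    [[0, 0, 0], 0],
    [[0, 0, 0], 0],
    [[0, 0, 0], 0],
  ],
)

```text
time_s: 19.7
tool_pos: [0.6119, -0.1146, 0.1539]
tool_rot: [-179.9, -0.0, 9.4]
force: [-1.9, 2.1, 5.7]
grip_width: 0.0228
grasp_force: 9.4
```

Emit:
arm_command(
  series=[
    [[0, 0, 0], 0],
    [[0, 0, 0], 0],
    [[0, 0, 0], 0],
    [[0, 0, 0], 0],
    [[0, 0, 0], 0],
  ],
)

```text
time_s: 20.2
tool_pos: [0.6119, -0.1146, 0.1539]
tool_rot: [-179.9, -0.0, 9.4]
force: [-2.6, 1.7, 6.4]
grip_width: 0.0228
grasp_force: 9.4
```

Came home again, so the jaw is at or near the strip. One more pump.

Emit:
arm_command(
  series=[
    [[0, 0, 0], 0],
    [[0, 0, 0], 0],
    [[0, 0, 0], 0],
    [[0, 0, 0], 0],
    [[0, 0, 0], 0],
  ],
  grip=-0.7,
)

```text
time_s: 20.7
tool_pos: [0.612, -0.115, 0.1522]
tool_rot: [-180.0, -0.0, 9.4]
force: [1.3, 2.4, -0.1]
grip_width: 0.0549
grasp_force: 1.0
```

Emit:
arm_command(
  series=[
    [[0, 0, 0], 0],
    [[0, 0, 0], 0],
    [[0, 0, 0], 0],
    [[0, 0, 0], 0],
    [[0, 0, 0], 0],
  ],
)

```text
time_s: 21.2
tool_pos: [0.6117, -0.1162, 0.1526]
tool_rot: [180.0, 0.0, 9.3]
force: [0.0, 0.3, -0.8]
grip_width: 0.0738
grasp_force: 0.0
```

Emit:
arm_command(
  series=[
    [[0, 0, 0], 0],
    [[0, 0, 0], 0],
    [[0, 0, 0], 0],
    [[0, 0, 0], 0],
    [[0, 0, 0], 0],
  ],
  grip=1,
  grip_force=9,
)

```text
time_s: 21.7
tool_pos: [0.6117, -0.1147, 0.1531]
tool_rot: [-179.9, -0.0, 9.4]
force: [-3.1, 3.1, 4.6]
grip_width: 0.0575
grasp_force: 9.0
```

Emit:
arm_command(
  series=[
    [[0, 0, 0], 0],
    [[0, 0, 0], 0],
    [[0, 0, 0], 0],
    [[0, 0, 0], 0],
    [[0, 0, 0], 0],
  ],
)

```text
time_s: 22.2
tool_pos: [0.6117, -0.1147, 0.153]
tool_rot: [-179.9, -0.0, 9.4]
force: [-2.8, 3.5, 4.7]
grip_width: 0.0574
grasp_force: 9.0
```

Emit:
arm_command(
  series=[
    [[0, 0, 0], 0],
    [[0, 0, 0], 0],
    [[0, 0, 0], 0],
    [[0, 0, 0], 0],
    [[0, 0, 0], 0],
  ],
)

```text
time_s: 22.7
tool_pos: [0.6117, -0.1147, 0.153]
tool_rot: [-179.9, -0.0, 9.4]
force: [-2.8, 3.2, 5.2]
grip_width: 0.0577
grasp_force: 9.0
```

Run:
```python
from h import *
o,p,d=shot('wrist','w12')
print(o['grip_width'],o['grasp_force'],o['force'])
cv2.imwrite('pics/w12c.png',cv2.resize(p[100:300,0:320],None,fx=2.5,fy=2.5))
```

```text
0.05774599666041808 8.997381551598664 [-2.8086976   3.24242725  5.19079792]
```

View pics/w12c.png

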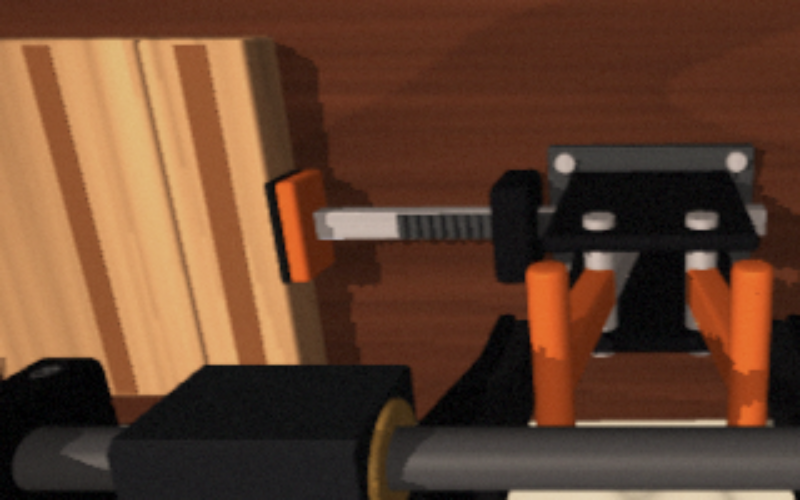

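The picture shows the jaw's rubber face bearing on the strip at about (280,230), with the joint closed at (165,150). The levers are stalled at 57.7 mm under 9 N. I'm handing the job in.

```bash
python3 -c "
from h import *
print(env.sign_off())"
```

```text
the job is handed in; nothing more can be done
None
```

The job is handed in, with no verdict returned: the strip is flush and end-aligned with the fixed half, and after five squeezes the levers stalled short of home and are held at 9 N, so the jaw presses with roughly 12 N by the task's figures.

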